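Set up the herb weighing place: tablet on its kickstand, tray on the scale

TASK

Get the dispensing counter ready for the next prescription. Move the little steel weighing tray off the rubber mat onto the scale, centred on the platform so that no edge overhangs, and unfold the kickstand on the back of the tablet fully, then stand the tablet on it, whole on the mat, square to it and with the screen towards the robot. Put things down gently, do not drop them, and leave the other things on the counter where they are.

Things in the scene. Friction and masses are not known exactly. Their poses are not given: they have to be found in the camera images.
- tablet: the rugged tablet, loose, about 0.47 kg: grey slab 190 mm wide, 124 mm high, 18 mm thick, black corners; starts lying on its screen, back up. Origin at the centre of the screen face; x runs up its height from the lower edge (-62 mm) to the upper edge (+62 mm) and on to the handle, y along its width, z out of its back (the back is at 18 mm, the screen looks to -z)
- tablet_handle (a point): centre of the round black bar of the carrying handle: 12 mm thick, 94 mm long along the tablet's y, at tablet x = 100 mm, z = 12 mm, on two 12 mm square arms at y = -47 and +47 mm; the gap between bar and slab (32 by 82 mm) is open. Axes as the tablet's. It is about 150 mm up when the tablet stands on its kickstand, leaning back 26 degrees
- kickstand (a joint): hinge of the kickstand in rad: 0 folded flat on the tablet's back, 1.0 fully unfolded at its stop; stiff (0.04 N m), stays where left. Axis along the tablet's y at tablet x = 28 mm, z = 24 mm. The kickstand is a U-shaped aluminium bail: two 7 mm rods at y = -31 and +31 mm, 85 mm from hinge to foot, folded towards the lower edge and swinging up away from the back
- kickstand_foot (a point): centre of the kickstand's foot, a round black bar 10 mm thick, 68 mm long along the tablet's y; folded, it lies at tablet x = -57 mm, z = 24 mm, 1 mm clear of the back. Its axes turn with the kickstand (x towards the hinge)
- tablet_edge_l (a point): one end (tablet y = +95 mm) of the back arris of the tablet's lower edge, on which it rests when it stands leaning back (tablet x = -62 mm, z = 18 mm)
- tablet_edge_r (a point): the other end (tablet y = -95 mm) of that arris
- mat: the black ribbed rubber mat fixed to the counter, 160 mm (x) by 260 mm (y), 3 mm thick; origin at the centre of its underside; its +x side points away from the robot, its -x side towards the robot
- scale_platform (a point): centre of the top of the scale's steel platform, 82 mm (x) by 126 mm (y), 4 mm thick, fixed, 50 mm above the counter. The white housing below it reaches from x = -95 to +55 mm and y = -75 to +75 mm and is at most 42 mm high; the display lies at -x, towards the robot
- tray: the small stainless weighing tray, loose, open, 0.14 kg: 64 mm (own x) by 108 mm (own y), 28 mm high, upright walls 4 mm thick; origin at the centre of its underside. It starts on the mat
- tray_center (a point): centre of the weighing tray, half-way up (14 mm above its underside); same axes as the tray
- tray_corner0 (a point): corner of the weighing tray's underside at its own x = +32 mm, y = +54 mm
- tray_corner1 (a point): corner of the weighing tray's underside at its own x = -32 mm, y = +54 mm
- tray_corner2 (a point): corner of the weighing tray's underside at its own x = -32 mm, y = -54 mm
- tray_corner3 (a point): corner of the weighing tray's underside at its own x = +32 mm, y = -54 mm
- weight: bystander, loose: brass weight, turned, 32 mm across, 42 mm high, close beside the tablet's carrying handle; origin at the centre of its underside
- weight2: bystander, loose: smaller brass weight, 26 mm across, 33 mm high, close beside the handle on its other side; origin at the centre of its underside
- cup: bystander, loose: small white ceramic cup, 52 mm across, 50 mm high, just beyond the tablet's lower edge; origin at the centre of its underside
- stamp: bystander, loose: dark wooden hand stamp, 28 mm across, 58 mm high, just beyond the tablet's lower edge; origin at the centre of its underside
- brush: bystander, loose: small brush with a wooden handle lying beside the scale, about 160 mm long, 25 mm high; origin at the centre of its underside
- jar: bystander, loose: white ceramic jar with blue lid, 56 mm across, 85 mm high, close behind the mat; origin at the centre of its underside
- scoop: bystander, loose: wooden scoop lying in front of the mat, 110 mm long, 42 mm wide, 22 mm high; origin at the centre of its underside
- vial: bystander, loose: amber glass pill bottle with a white cap, 40 mm across, 70 mm high, close behind the scale; origin at the centre of its underside
Things that resemble listed ones, but are neither listed nor needed, are in the scene too. Of the things that look like the part that bears scale_platform, the smaller one is meant.

How it is judged (in metres and radians):
On the way, in this order (a step that is already met when the one before it is completed fails the run):
1. the kickstand is unfolded (value of joint kickstand above 0.85 rad), for 0.2 s.
2. the tablet stands on its kickstand on the mat, screen towards the robot (value of joint kickstand above 0.85 rad and angle between tablet's own z axis and vertical between 1.85 and 2.2 rad and x of tablet_edge_l in the frame of mat between -0.081 and -0 m and y of tablet_edge_l in the frame of mat between -0.131 and 0.131 m and z of tablet_edge_l in the frame of mat between -0.002 and 0.01 m and x of tablet_edge_r in the frame of mat between -0.081 and -0 m and y of tablet_edge_r in the frame of mat between -0.131 and 0.131 m and z of tablet_edge_r in the frame of mat between -0.002 and 0.01 m and x of kickstand_foot in the frame of mat between 0 and 0.081 m and z of kickstand_foot in the frame of mat between 0 and 0.015 m and angle between the y axis of tablet and the y axis of mat, either way round below 0.3 rad), for 0.2 s.
At the end, for the whole second after the job is handed in: Tablet at rest on its kickstand (open > 0.85 rad), back normal 1.85-2.2 rad from vertical, lower edge on the mat's robot-side half, foot on its far half, none off the mat, square within 0.3 rad; tray flat, at rest, all corners inside the platform's outline; both released (all of step 2 and x of tray_corner0 in the frame of scale_platform between -0.0415 and 0.0415 m and y of tray_corner0 in the frame of scale_platform between -0.0635 and 0.0635 m and z of tray_corner0 in the frame of scale_platform between -0.003 and 0.004 m and x of tray_corner1 in the frame of scale_platform between -0.0415 and 0.0415 m and y of tray_corner1 in the frame of scale_platform between -0.0635 and 0.0635 m and z of tray_corner1 in the frame of scale_platform between -0.003 and 0.004 m and x of tray_corner2 in the frame of scale_platform between -0.0415 and 0.0415 m and y of tray_corner2 in the frame of scale_platform between -0.0635 and 0.0635 m and z of tray_corner2 in the frame of scale_platform between -0.003 and 0.004 m and x of tray_corner3 in the frame of scale_platform between -0.0415 and 0.0415 m and y of tray_corner3 in the frame of scale_platform between -0.0635 and 0.0635 m and z of tray_corner3 in the frame of scale_platform between -0.003 and 0.004 m and angle between tray's own z axis and vertical below 0.1 rad and linear speed of each of tablet, tray below 0.02 m/s and contact force between the fingers and tablet below 0.05 N and contact force between the fingers and tray below 0.05 N); the robot touches nothing.
It fails at once if another thing on the counter is pushed away by more than 40 mm (distance of any of weight, weight2, cup, stamp, brush, jar, scoop, vial from where it was at the start of the episode above 0.04 m).
It fails at once if another upright thing is knocked over (tilts more than 0.5 rad) (angle between any of weight, weight2, cup, stamp, jar, vial's own z axis and vertical above 0.5 rad).
It fails at once if the tablet is dropped or thrown (moves faster than 0.6 m/s while the fingers do not hold it) (linear speed of tablet above 0.6 m/s and contact force between the fingers and tablet below 0.05 N).
It fails at once if the tray is dropped or thrown (moves faster than 0.6 m/s while the fingers do not hold it) (linear speed of tray above 0.6 m/s and contact force between the fingers and tray below 0.05 N).
It also fails if it takes over 72 s, if anything falls off the work surface, if the arm or the gripper's body presses on something with over 40 N, if the wrist force passes 120 N, or if a joint passes its speed limit or range.

ROBOT

A 6-joint arm with a two-finger parallel gripper is mounted at the origin on the work surface. World frame = base frame: x ahead of the robot, y to its left, z up, the work surface at z = 0. Lengths are in mm, angles in rad, forces in N, time in s.
With the tool pointing down it reaches from about 400 to 925 mm from the base axis. Payload 12.5 kg.
Tool frame: the origin (TCP) lies at the centre of the arm's flange, where the gripper is bolted on; the fingertips stand 190 mm ahead of it and the grasp point (between the pads) lies 171 mm ahead of it; z points along the fingers, y is the line along which they close (so a half turn about z gives the same grasp; the last joint's range is limited). The gripper opens to 95 mm and grips with 3 to 60 N. Pads are 20 mm wide; open, the fingers measure 119 mm over their backs; the gripper's body (75 mm by 180 mm) begins 59 mm behind the grasp point.
Start: joints at [1.015, 0.491, 1.559, -0, 1.092, -0.106], TCP at [271.718, 562.845, 404.761] pointing down, gripper open.
Joint ranges: [-3.1, 3.1], [-0.84, 2.19], [0.05, 2.79], [-1.13, 4.28], [0.06, 2.93], [-2.69, 2.69]. Speed limits (rad/s): [2.22, 2.22, 2.79, 3.14, 3.14, 3.14].

INTERFACE

Orientations are given as [roll, pitch, yaw] about the fixed x, y, z axes, in that order (R = Rz(yaw) Ry(pitch) Rx(roll)).
In Python, from cell import env, read_camera, search_frame, cut_out gives the robot as it stands. The module is installed in compiled form; this text tells all that it offers.
- The arm moves only by the tool move_arm, never from a script. Its argument "commands" is a list of rows, each a list of 3 entries, a list of its own where there are three numbers: the shift along the world's x, y, z normalised to -1 to 1, where 1 is 0.03 m, then the turn about the world's z normalised to -1 to 1, where 1 is 0.08 rad, then the opening, from -1 (shut) to 1 (fully open), so that 0 is half open. A call has 1 to 20 rows; each row shifts and turns the commanded pose from where the row before left it; what a row does not reach is not made up. A row lasts 1/12 s, in which the tool goes at most 41.7 mm and 7.16 degrees, less where a joint would pass 70% of its speed; a pose out of reach is approached as far as the arm can. A call with a number of a shift or a turn outside -1 to 1 is refused whole. A call with a gripper value outside its range is refused whole. The fingers move at their own pace and stop on an object; the grip force is fixed at half the most. Time passes only in rows, so rows that do not move let the fingers close. It gives the time, the measured TCP pose, the force, the opening and the grip force at its end, in the units of the state.
- env.state(): the state, without advancing time (a new reading comes with each control period).
- read_camera(name): name is "side" or "top" or "wrist"; returns a dict with "image" (480x640x3 uint8, red, green, blue), "fx", "fy", "cx", "cy" (pixels), "D" ([k1, k2, p1, p2, k3] as OpenCV has them; the pictures are not rectified), "rvec" (rotation vector, rad) and "tvec" (3), from world to camera coordinates, as OpenCV has them. Camera axes: x right, y down, z forward; pixel columns grow to the right and rows downward; lengths in mm; the calibration is good to about 2 mm. A picture is of the moment at which its call begins. There is no depth.
- env.job_done(): hands the job in; it is judged then, once.
Trained networks look in a picture, given as the dict that the camera call returned (one of the last four; its "shot" number tells which), for a name from the list of things; names that differ only in an ending like _2 or _b are one class to them, and where a whole thing is asked for, a point or a joint stands for the part that bears it (a point fixed in the world has none). Each returns a list of dicts, best first, with "confidence" (0 to 1); they miss things now and then, are a little off and sometimes report something else, mostly with a low value. They report only what shows in the picture. A call takes as long as a camera call. They do not tell look-alikes from the thing itself.
- search_frame(thing, picture): "at" ([column, row] in pixels, amid what is visible of it).
- cut_out(thing, picture): "region" (480x640 bool, what is visible of it) and "at" ([column, row] in pixels, amid what is visible of it).
The state is a dict: "t": time; "joints": joint angles; "qvel": joint speeds; "tau": joint torques, N m; "eef_pos": TCP position; "tcp_rot": TCP orientation; "ft_force": force on the tool from outside, world axes, zero at the start; "moment": the same for the moment, N m; "opening": opening from 0.0 (shut) to 1.0 (fully open); "grip_force": force on a finger pad.
Only numpy, scipy, OpenCV 4.12 (cv2) and the standard library are available. Lean on these libraries where they do the work, as an engineer would, in place of code of your own. Each camera call takes 0.05 s, during which the arm holds its last target. There are 200 camera calls.

## Working session

There is one attempt and no reset: what is moved stays moved. The work goes in short steps, Python scripts to look and compute and a tool call to move; the robot and the scene stay as the last step left them, time stands still between calls to the robot, and variables do not carry over. Pictures are saved under pics/ and viewed, at most 10 in all, crops included, and the job is handed in when it is done.

Besides the shell and the picture viewer there is one more tool, called after ">>>" in YAML: its name, and indented under it one key for each argument. move_arm: Moves the arm, as the interface text tells. Its arguments: {"type":"object","properties":{"commands":{"type":"array","items":{"type":"array"}}},"required":["commands"]}

```bash
mkdir -p pics; cat > h.py <<'E'
import numpy as np, cv2
from cell import env, read_camera, search_frame, cut_out
def cam(p):
    K=np.array([[p["fx"],0,p["cx"]],[0,p["fy"],p["cy"]],[0,0,1.]]);D=np.array(p["D"],float)
    R=cv2.Rodrigues(np.array(p["rvec"],float))[0];t=np.array(p["tvec"],float).ravel()
    return K,D,R,t
def ray(p,px):
    K,D,R,t=cam(p);u=cv2.undistortPoints(np.array(px,float).reshape(-1,1,2),K,D).reshape(-1,2)
    d=np.c_[u,np.ones(len(u))]@R; return -R.T@t,d
def onz(p,px,z):
    c,d=ray(p,px);s=(z-c[2])/d[:,2];return c+d*s[:,None]
def proj(p,X):
    K,D,R,t=cam(p);return cv2.projectPoints(np.array(X,float).reshape(-1,3),cv2.Rodrigues(R)[0],t,K,D)[0].reshape(-1,2)
def save(p,n,box=None,s=1):
    im=p["image"][...,::-1]
    if box: im=im[box[1]:box[3],box[0]:box[2]]
    cv2.imwrite("pics/"+n,cv2.resize(im,None,fx=s,fy=s,interpolation=cv2.INTER_CUBIC))
E
python3 - <<'E'
from h import *
T=read_camera("top");S=read_camera("side")
save(T,"top0.png");save(S,"side0.png")
for p,n in((T,"top"),(S,"side")):
    print(n,"campos",ray(p,[[320,240]])[0].round())
    for k in["tablet","tablet_handle","kickstand","kickstand_foot","mat","scale_platform","tray","weight","weight2","cup","stamp","brush","jar","scoop","vial"]:
        print(k,[(np.round(d["at"]).tolist(),round(d["confidence"],2),onz(p,d["at"],0)[0][:2].round().tolist()) for d in search_frame(k,p)])
print(env.state())
E
```

```text
top campos [ 435.   15. 1046.]
tablet [([168.0, 233.0], 0.82, [499.0, 301.0]), ([463.0, 170.0], 0.63, [623.0, -340.0])]
tablet_handle [([163.0, 236.0], 0.96, [493.0, 310.0])]
kickstand [([150.0, 209.0], 0.75, [552.0, 340.0]), ([174.0, 166.0], 0.45, [643.0, 286.0])]
kickstand_foot [([155.0, 212.0], 0.83, [546.0, 328.0])]
mat [([319.0, 199.0], 0.61, [565.0, -24.0]), ([145.0, 287.0], 0.5, [385.0, 353.0])]
scale_platform [([474.0, 374.0], 0.94, [177.0, -350.0]), ([449.0, 226.0], 0.59, [499.0, -303.0])]
tray [([320.0, 205.0], 0.66, [552.0, -26.0]), ([164.0, 236.0], 0.17, [493.0, 308.0])]
weight [([215.0, 262.0], 0.47, [436.0, 200.0])]
weight2 [([215.0, 262.0], 0.47, [436.0, 200.0])]
cup [([175.0, 168.0], 0.74, [638.0, 283.0])]
stamp [([116.0, 195.0], 0.78, [584.0, 415.0])]
brush [([399.0, 226.0], 0.87, [502.0, -193.0])]
jar [([277.0, 130.0], 0.63, [715.0, 64.0]), ([176.0, 167.0], 0.54, [641.0, 281.0]), ([292.0, 197.0], 0.47, [569.0, 33.0])]
scoop [([329.0, 256.0], 0.74, [441.0, -41.0])]
vial []
side campos [ 172. -796.  819.]
tablet [([287.0, 183.0], 0.8, [492.0, 308.0]), ([355.0, 303.0],
[... 1030 characters left out ...]
8.0, 333.0], 0.61, [631.0, -312.0])]
{'t': 1.6, 'joints': array([ 1.01539701e+00,  4.90935180e-01,  1.55890797e+00, -2.62131199e-06,
        1.09169347e+00, -1.05643741e-01]), 'qvel': array([ 0.00011553, -0.00071916,  0.00057705,  0.00051798, -0.00015844,
        0.00072513]), 'tau': array([-1.27505402e-03, -6.12476707e+01, -2.58415461e+01,  6.92671258e-02,
        4.47799684e-02,  1.09700272e-05]), 'eef_pos': array([271.72300576, 562.84826782, 404.73632925]), 'tcp_rot': array([3.14153718e+00, 8.22163755e-06, 2.69183829e+00]), 'ft_force': array([-0.22250203,  0.16812184,  0.22062727]), 'moment': array([ 0.03532295, -0.01721041, -0.01250782]), 'grip_force': 0.0, 'opening': 0.9992410178000396}
```

View pics/top0.png

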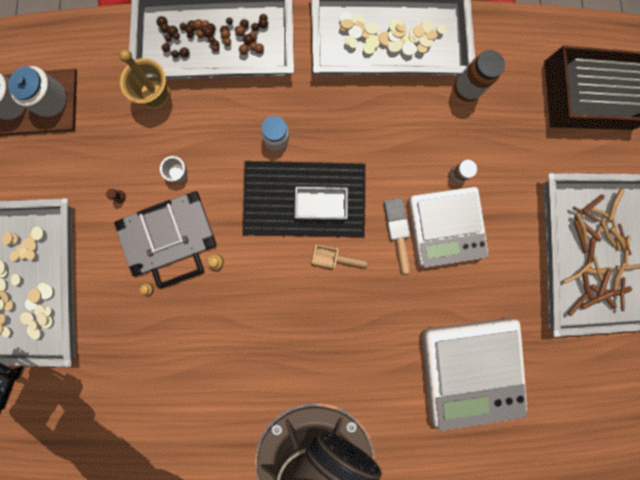

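View pics/side0.png

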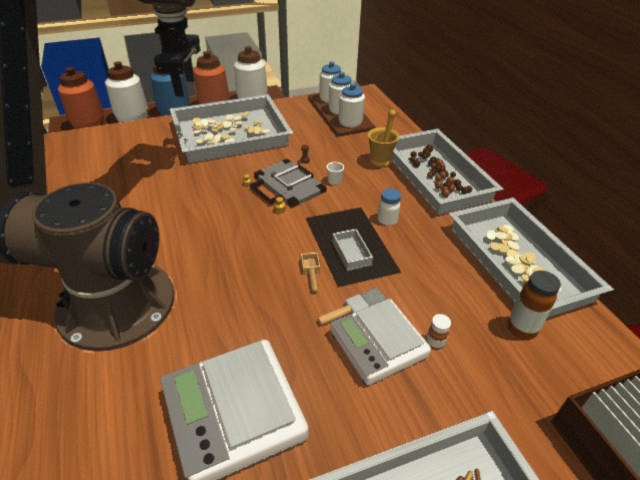

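The two scales are at top pixels (448,226) and (474,374). The one at (448,226) is smaller, with a housing of about 75 px against about 100 px, so it's the one meant. I'll measure everything and confirm that in an enlarged crop.

```bash
python3 - <<'E'
from h import *
T=read_camera("top")
def best(k,n=0): return cut_out(k,T)[n]
def rect(k,z,n=0,mask=None):
    m=best(k,n)["region"] if mask is None else mask
    ys,xs=np.nonzero(m); P=onz(T,np.c_[xs,ys],z)[:,:2]
    (c,s,a)=cv2.minAreaRect(P.astype(np.float32)); print(k,n,"c",np.round(c,1),"size",np.round(s,1),"ang",round(a,1),"mean",P.mean(0).round(1),m.sum());return m
vis=T["image"].copy()
for k,z in(("tablet",18),("tablet_handle",18),("kickstand",24),("kickstand_foot",24),("mat",3),("tray",28),("scale_platform",46),("cup",25),("stamp",30),("weight",20),("weight2",20),("vial",35),("jar",40)):
    for n in range(len(cut_out(k,T))):
        if n<2:
            m=rect(k,z,n)
            if k in("tablet","kickstand","tray","scale_platform","mat"):
                c,_=cv2.findContours(m.astype(np.uint8),0,1);cv2.drawContours(vis,c,-1,(255,0,0) if n==0 else (0,255,255),1)
T["image"]=vis;save(T,"ov.png",(90,110,510,440),1.8)
W=read_camera("wrist");print("wristcam",ray(W,[[320,240]]),onz(W,[[320,240],[0,0],[639,479]],0), T["fx"],W["fx"],T["D"])
E
```

```text
tablet 0 c [478.2 296.4] size [170.  193.1] ang 18.7 mean [491.2 300.6] 5769
tablet 1 c [514.6 311.5] size [96.1 76.3] ang 20.1 mean [518.6 313.6] 600
tablet_handle 0 c [478.5 296.1] size [168.6 192.3] ang 18.9 mean [492.2 299.9] 5689
kickstand 0 c [437.2 195. ] size [31.2 29. ] ang 88.7 mean [436.4 195.1] 194
kickstand 1 c [512.8 309.9] size [92.2 71.1] ang 19.9 mean [515. 311.] 430
kickstand_foot 0 c [512.1 311.1] size [96.1 75.7] ang 17.6 mean [515.3 310.3] 597
kickstand_foot 1 c [ 480.  -190.4] size [162.1  46.3] ang 9.5 mean [ 492.4 -187.6] 1218
mat 0 c [565.5   8.5] size [263.5 162. ] ang 87.2 mean [566.4  17.3] 7428
tray 0 c [554.1 -26.6] size [108.1  66.8] ang 88.7 mean [553.2 -26.2] 1670
scale_platform 0 c [ 496.  -286.9] size [154.1 154.4] ang 6.9 mean [ 496.  -286.8] 5190
scale_platform 1 c [ 187.1 -339.6] size [221.5 215.5] ang 4.3 mean [ 188.6 -338.1] 10046
cup 0 c [631.5 280.1] size [57.6 53.9] ang 25.0 mean [632.  279.7] 562
stamp 0 c [579.  404.2] size [43.7 25.9] ang 78.9 mean [579.6 403.5] 213
stamp 1 c [438.2 192.9] size [29.  26.7] ang 88.7 mean [437.5 193.6] 170
weight 0 c [382.  342.7] size [25.4 25.8] ang 43.1 mean [381.8 342.7] 136
weight 1 c [436.8 196.9] size [31.  33.2] ang 9.9 mean [436.7 196.5] 208
weight2 0 c [382.  342.7] size [25.4 25.8] ang 43.1 mean [381.8 342.7] 136
weight2 1 c [436.8 196.9] size [31.  33.2] ang 9.9 mean [436.7 196.5] 208
vial 0 c [ 613.5 -328. ] size [39.7 60.3] ang 34.8 mean [ 612.6 -328. ] 436
jar 0 c [698.6  66.3] size [72.3 55.7] ang 12.9 mean [697.8  66. ] 750
wristcam (array([210.39173035, 592.01521974, 383.89287321]), array([[ 0.2240064 , -0.10513234, -0.96890329]])) [[299.14616174 550.36033253   0.        ]
 [-40.13948956 380.70310228   0.        ]
 [775.09428362 788.524544     0.        ]] 493.6805104402457 408.99399614103174 [-0.13979202  0.          0.          0.          0.        ]
```

View pics/ov.png

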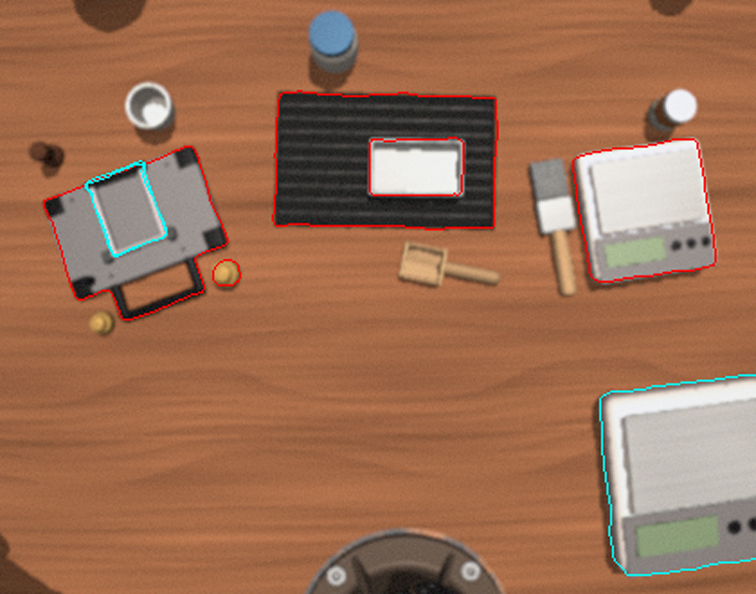

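The overlay outlines the smaller scale at full-image (449,226), a 154 mm square that matches the 150 mm housing, so it's confirmed. The larger look-alike is at (474,374), about 218 mm. Tablet origin ≈ (499,303), x axis pointing at the robot, 18.9° off. Next I hover over the kickstand foot.

>>> move_arm:
  commands:
    - [[0.78,-0.67,-0.32],-0.824,-0.24]
    - [[0.78,-0.67,-0.32],-0.824,-0.24]
    - [[0.78,-0.67,-0.32],-0.824,-0.24]
    - [[0.78,-0.67,-0.32],-0.824,-0.24]
    - [[0.78,-0.67,-0.32],-0.824,-0.24]
    - [[0.78,-0.67,-0.32],-0.824,-0.24]
    - [[0.78,-0.67,-0.32],-0.824,-0.24]
    - [[0.78,-0.67,-0.32],-0.824,-0.24]
    - [[0.78,-0.67,-0.32],-0.824,-0.24]
    - [[0.78,-0.67,-0.32],-0.824,-0.24]
    - [[0.78,-0.67,-0.32],-0.824,-0.24]
    - [[0.78,-0.67,-0.32],-0.824,-0.24]
    - [[0,0,0],0,-0.24]

```text
t: 4.43
eef_pos: [555.7, 318.3, 287.7]
tcp_rot: [-3.141, 0.001, 1.893]
ft_force: [0.1, -0.2, 0.2]
opening: 0.381
grip_force: 0.0
```

```bash
python3 - <<'E'
from h import *
W=read_camera("wrist");s=env.state();print(s["t"],s["eef_pos"].round(1),s["tcp_rot"].round(3),s["opening"],s["joints"].round(2))
a=0.330;x=np.array([-np.cos(a),-np.sin(a),0]);y=np.array([-x[1],x[0],0]);o=np.array([499,303.3,0])
def tw(p): p=np.atleast_2d(p);return o+p[:,:1]*x+p[:,1:2]*y+p[:,2:]*[0,0,1]
q=tw([[-57,-34,29],[-57,34,29],[-62,-95,18],[-62,95,18],[62,95,18],[62,-95,18],[106,0,12]])
px=proj(W,q);print(px.round())
for u in px.round().astype(int): cv2.circle(W["image"],tuple(int(v) for v in u),4,(255,0,0),1)
tip=proj(W,[[*s["eef_pos"][:2],29]]);cv2.circle(W["image"],tuple(int(v) for v in tip[0]),4,(0,255,0),1)
save(W,"w1.png")
E
```

```text
4.4833 [554.1 319.7 288.4] [-3.14   0.     1.897] 0.37926410164910934 [ 0.42  0.64  1.63 -0.    0.87  0.09]
[[316. 188.]
 [317. 297.]
 [324.  81.]
 [325. 373.]
 [149. 372.]
 [115.  87.]
 [ 73. 239.]]
```

View pics/w1.png

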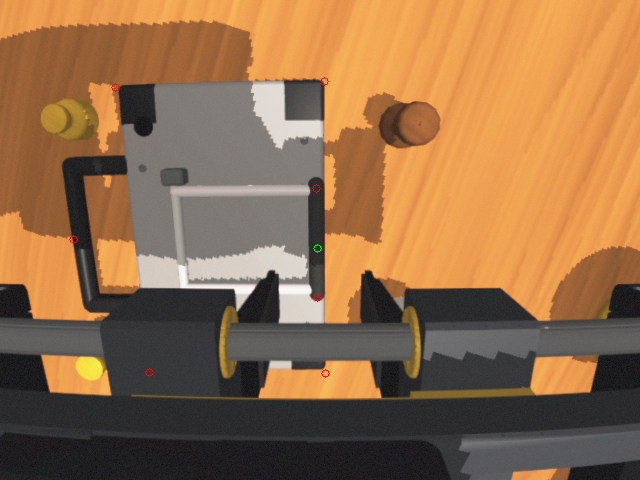

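The wrist view confirms the model: the foot bar runs from (316,180) to (317,300), right under the predicted circles, and the tool centre (317,248) is on it. Descend and close gently.

>>> move_arm:
  commands:
    - [[0,0,-0.75],0,-0.24]
    - [[0,0,-0.75],0,-0.24]
    - [[0,0,-0.75],0,-0.24]
    - [[0,0,-0.37],0,-0.24]
    - [[0,0,0],0,-0.24]
    - [[0,0,0],0,-0.24]
    - [[0,0,0],0,-0.83]
    - [[0,0,0],0,-0.83]
    - [[0,0,0],0,-0.83]
    - [[0,0,0],0,-0.83]
    - [[0,0,0],0,-0.83]

```text
t: 5.4
eef_pos: [552.5, 321.6, 211.3]
tcp_rot: [3.141, -0.0, 1.901]
ft_force: [-2.6, -0.8, -0.8]
opening: 0.11
grip_force: 1.6
```

>>> move_arm:
  commands:
    - [[-0.01,0,0.28],0,-0.83]
    - [[-0.04,-0.01,0.28],0,-0.83]
    - [[-0.07,-0.02,0.27],0,-0.83]
    - [[-0.09,-0.03,0.27],0,-0.83]
    - [[0,0,0],0,-0.83]
    - [[0,0,0],0,-0.83]

```text
t: 5.9
eef_pos: [546.2, 319.9, 245.1]
tcp_rot: [3.139, -0.0, 1.901]
ft_force: [1.3, -0.1, 0.7]
opening: 0.098
grip_force: 30.0
```

```bash
python3 - <<'E'
from h import *
S=read_camera("side");save(S,"s1.png",(210,110,370,230),5)
E
```

```text
(no output)
```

View pics/s1.png

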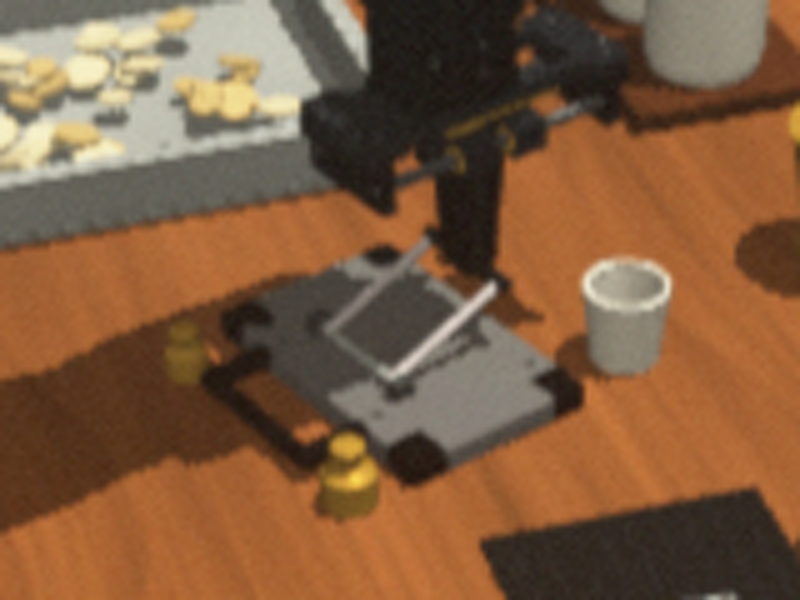

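The side view shows the bail rising: the foot is in the fingers near (500,280) in the crop and the tablet is still flat. I continue the arc up to the stop.

>>> move_arm:
  commands:
    - [[-0.12,-0.04,0.26],0,-0.83]
    - [[-0.14,-0.05,0.24],0,-0.83]
    - [[-0.16,-0.06,0.23],0,-0.83]
    - [[-0.18,-0.06,0.21],0,-0.83]
    - [[-0.2,-0.07,0.19],0,-0.83]
    - [[-0.22,-0.07,0.16],0,-0.83]
    - [[-0.03,-0.01,0.02],0,-0.83]
    - [[0,0,0],0,-0.83]
    - [[0,0,0],0,-0.83]

```text
t: 6.7
eef_pos: [514.9, 309.1, 283.7]
tcp_rot: [3.14, -0.0, 1.901]
ft_force: [1.5, 1.3, 3.7]
opening: 0.09
grip_force: 30.0
```

```bash
python3 - <<'E'
from h import *
S=read_camera("side");save(S,"s2.png",(210,110,370,230),5)
E
```

```text
(no output)
```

View pics/s2.png

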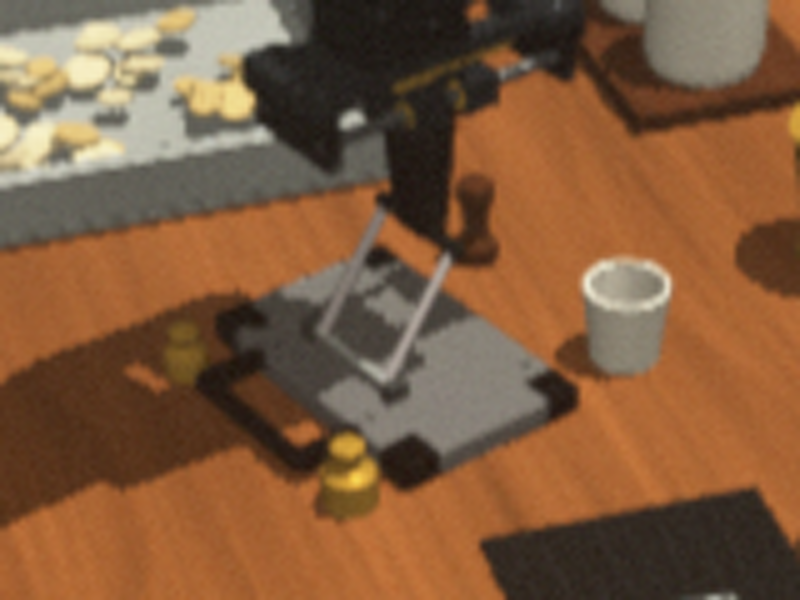

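The bail is at about its stop, with the foot near (450,240) in the crop and the tablet flat. I release, rise, and go over the tray, then check the joint angle from the pictures.

>>> move_arm:
  commands:
    - [[0,0,0],0,-0.24]
    - [[0,0,0],0,-0.24]
    - [[0,0,0.1],0,-0.24]
    - [[0,0,0.9],0,-0.24]
    - [[0,0,1],0,-0.24]
    - [[0,0,1],0,-0.24]
    - [[0.109,-0.932,-0.167],-0.368,0.72]
    - [[0.109,-0.932,-0.167],-0.368,0.72]
    - [[0.109,-0.932,-0.167],-0.368,0.72]
    - [[0.109,-0.932,-0.167],-0.368,0.72]
    - [[0.109,-0.932,-0.167],-0.368,0.72]
    - [[0.109,-0.932,-0.167],-0.368,0.72]
    - [[0.109,-0.932,-0.167],-0.368,0.72]
    - [[0.109,-0.932,-0.167],-0.368,0.72]
    - [[0.109,-0.932,-0.167],-0.368,0.72]
    - [[0.109,-0.932,-0.167],-0.368,0.72]
    - [[0.109,-0.932,-0.167],-0.368,0.72]
    - [[0.109,-0.932,-0.167],-0.368,0.72]
    - [[0,0,0],0,0.72]
    - [[0,0,0],0,0.72]

```text
t: 8.42
eef_pos: [553.9, -27.6, 312.7]
tcp_rot: [-3.14, -0.0, 1.545]
ft_force: [0.2, 0.7, 0.2]
opening: 0.86
grip_force: 0.0
```

```bash
python3 - <<'E'
from h import *
from scipy.optimize import least_squares
T=read_camera("top");S=read_camera("side");W=read_camera("wrist");s=env.state();print(s["t"],s["eef_pos"].round(1),s["tcp_rot"].round(3))
# tray by wrist
for k,z in(("tray",31),("mat",3)):
  for p in(T,W):
    for d in cut_out(k,p)[:1]:
        ys,xs=np.nonzero(d["region"]);P=onz(p,np.c_[xs,ys],z)[:,:2];c,sz,a=cv2.minAreaRect(P.astype(np.float32));print(k,d["confidence"],np.round(c,1),np.round(sz,1),round(a,1),(ys.min(),ys.max(),xs.min(),xs.max()))
# tablet slab + kickstand: side-by-side crops
def crop(p,b): return cv2.resize(p["image"][b[1]:b[3],b[0]:b[2],::-1],(400,300),interpolation=cv2.INTER_CUBIC)
a=crop(T,(105,180,225,270));b=crop(S,(230,135,350,225))
w=cv2.resize(W["image"][...,::-1],(400,300))
top=np.hstack([a,b]);bot=np.hstack([w,np.zeros_like(w)])
cv2.imwrite("pics/c3.png",np.vstack([top,bot]))
E
```

```text
8.5667 [553.8 -25.7 313.2] [-3.141 -0.     1.548]
tray 0.97 [554.1 -25.3] [109.6  65.4] 88.1 (np.int64(157), np.int64(318), np.int64(269), np.int64(370))
mat 0.78 [570.1 104.7] [ 80. 162.] 82.6 (np.int64(160), np.int64(235), np.int64(242), np.int64(281))
mat 0.91 [566.5  17.3] [231.7 161.1] 88.3 (np.int64(0), np.int64(323), np.int64(217), np.int64(458))
```

View pics/c3.png

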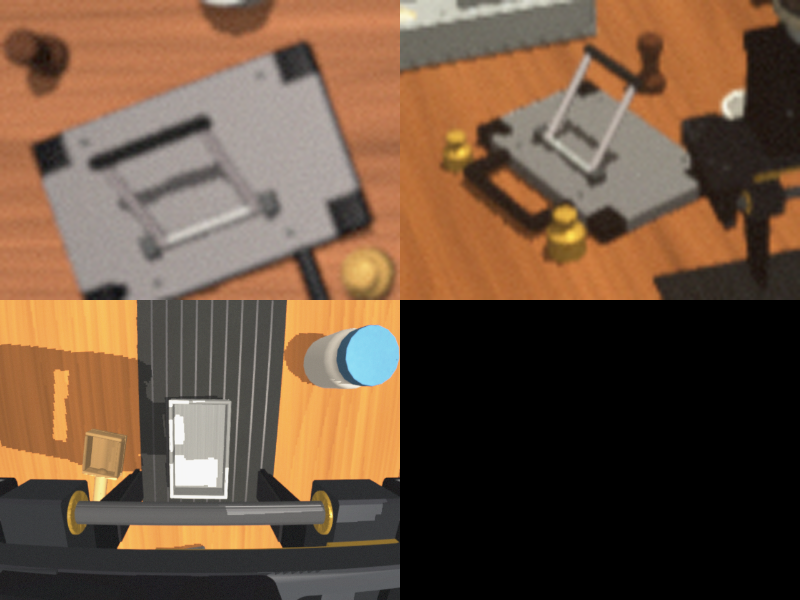

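The crops show the bail fully up: foot at (150,142) in the top crop, (610,65) in the side crop. The tray is framed centrally between the fingers, at (200,448) in the wrist crop. I grasp it.

>>> move_arm:
  commands:
    - [[0,0,-0.9],0,0.72]
    - [[0,0,-0.9],0,0.72]
    - [[0,0,-0.9],0,0.72]
    - [[0,0,-0.9],0,0.72]
    - [[0,0,-0.27],0,0.72]
    - [[0,0,0],0,0.72]
    - [[0,0,0],0,0.1]
    - [[0,0,0],0,0.1]
    - [[0,0,0],0,0.1]
    - [[0,0,0],0,0.1]
    - [[0,0,0],0,0.1]
    - [[0,0,0.1],0,0.1]
    - [[0,0,0.5],0,0.1]
    - [[0,0,1],0,0.1]
    - [[0,0,1],0,0.1]
    - [[0,0,1],0,0.1]
    - [[0,0,0.4],0,0.1]
    - [[0,0,0],0,0.1]

```text
t: 10.27
eef_pos: [554.1, -26.5, 320.4]
tcp_rot: [3.136, 0.001, 1.548]
ft_force: [-0.3, -1.0, -2.4]
opening: 0.674
grip_force: 30.0
```

```bash
python3 - <<'E'
from h import *
T=read_camera("top");S=read_camera("side");W=read_camera("wrist");s=env.state();print(s["t"],s["eef_pos"].round(1),s["opening"],s["grip_force"])
def rectify(p,z,x0,x1,y0,y1,r=2):  # rows: +x up, cols: y decreasing right
    gx=np.arange(x1,x0,-1/r);gy=np.arange(y1,y0,-1/r);GX,GY=np.meshgrid(gx,gy,indexing="ij")
    m=proj(p,np.c_[GX.ravel(),GY.ravel(),np.full(GX.size,z)]).astype(np.float32).reshape(*GX.shape,2)
    return cv2.remap(p["image"],m[...,0],m[...,1],cv2.INTER_CUBIC)[...,::-1].copy()
a=rectify(T,50,410,600,-385,-195);b=rectify(S,50,410,600,-385,-195)
for im in(a,b):
    c=np.array([516,-287.]);t=np.radians(6.9);R=np.array([[np.cos(t),-np.sin(t)],[np.sin(t),np.cos(t)]])
    q=c+np.array([[41,63],[-41,63],[-41,-63],[41,-63]])@R.T
    px=np.c_[(-195-q[:,1])*2,(600-q[:,0])*2].round().astype(int);cv2.polylines(im,[px.reshape(-1,1,2)],True,(0,0,255),1)
cv2.imwrite("pics/r4.png",np.hstack([a,b]))
for d in cut_out("tray",W)[:2]:
    ys,xs=np.nonzero(d["region"]);P=onz(W,np.c_[xs,ys],151)[:,:2];c,sz,an=cv2.minAreaRect(P.astype(np.float32));print("tray",d["confidence"],np.round(c,1),np.round(sz,1),round(an,1))
E
```

```text
10.4167 [553.6 -26.5 316.3] 0.6730602110762649 29.96192067861557
```

View pics/r4.png

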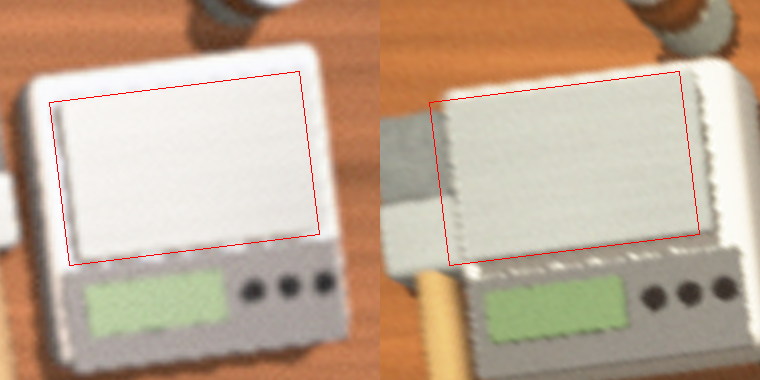

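Rectified at z=50 (2 px/mm), the real platform is about 7 mm further right than my drawn rectangle: its left edge runs (64,105)–(78,258) in the top view and (445,92)–(470,268) in the side view. That puts the platform centre at ≈ (517.5,-294), yaw 0.12. I carry the tray there.

>>> move_arm:
  commands:
    - [[-0.121,-0.895,-0.16],0.179,0.1]
    - [[-0.121,-0.895,-0.16],0.179,0.1]
    - [[-0.121,-0.895,-0.16],0.179,0.1]
    - [[-0.121,-0.895,-0.16],0.179,0.1]
    - [[-0.121,-0.895,-0.16],0.179,0.1]
    - [[-0.121,-0.895,-0.16],0.179,0.1]
    - [[-0.121,-0.895,-0.16],0.179,0.1]
    - [[-0.121,-0.895,-0.16],0.179,0.1]
    - [[-0.121,-0.895,-0.16],0.179,0.1]
    - [[-0.121,-0.895,-0.16],0.179,0.1]
    - [[0,0,0],0,0.1]
    - [[0,0,0],0,0.1]
    - [[0,0,-0.4],0,0.1]
    - [[0,0,-0.3],0,0.1]
    - [[0,0,-0.05],0,0.1]
    - [[0,0,0],0,0.1]
    - [[0,0,0],0,0.1]

```text
t: 11.88
eef_pos: [517.8, -294.0, 245.7]
tcp_rot: [-3.141, -0.001, 1.692]
ft_force: [-0.6, -0.1, -1.6]
opening: 0.67
grip_force: 30.0
```

>>> move_arm:
  commands:
    - [[0,-0.03,-0.03],0,0.1]
    - [[0,0,-0.03],0,0.1]
    - [[0,0,-0.02],0,0.1]
    - [[0,0,0],0,0.1]
    - [[0,0,0],0,0.1]

```text
t: 12.3
eef_pos: [517.7, -295.3, 245.1]
tcp_rot: [3.141, -0.0, 1.691]
ft_force: [-2.0, 4.7, 13.6]
opening: 0.673
grip_force: 30.0
```

```bash
cat >> h.py <<'E'
def rectify(p,z,x0,x1,y0,y1,r=2):
    gx=np.arange(x1,x0,-1/r);gy=np.arange(y1,y0,-1/r);GX,GY=np.meshgrid(gx,gy,indexing="ij")
    m=proj(p,np.c_[GX.ravel(),GY.ravel(),np.full(GX.size,z)]).astype(np.float32).reshape(*GX.shape,2)
    return cv2.remap(p["image"],m[...,0],m[...,1],cv2.INTER_CUBIC)[...,::-1].copy()
E
python3 - <<'E'
from h import *
s=env.state();print(s["t"],s["eef_pos"].round(1),s["ft_force"].round(2),s["opening"])
E
```

```text
12.3 [ 517.7 -295.3  245.1] [-2.03  4.71 13.6 ] 0.6732971105571361
```

>>> move_arm:
  commands:
    - [[0,0,0.03],0,0.1]
    - [[0,0,0],0,0.45]
    - [[0,0,0],0,0.55]
    - [[0,0,0],0,0.72]
    - [[0,0,0],0,0.72]
    - [[0,0,0.3],0,0.72]
    - [[0,0,0.8],0,0.72]
    - [[0,0,1],0,0.72]
    - [[0,0,1],0,0.72]
    - [[0,0.8,0],0,0.72]
    - [[0,1,0],0,0.72]
    - [[0,1,0],0,0.72]
    - [[0,1,0],0,0.72]
    - [[0,0,0],0,0.72]

```text
t: 13.47
eef_pos: [517.2, -178.0, 338.8]
tcp_rot: [-3.141, -0.001, 1.693]
ft_force: [1.4, 0.2, -0.1]
opening: 0.861
grip_force: 0.0
```

```bash
python3 - <<'E'
from h import *
s=env.state();print(s["t"],s["eef_pos"].round(1),s["tcp_rot"].round(3))
T=read_camera("top");S=read_camera("side");W=read_camera("wrist")
for n,p in(("T",T),("S",S),("W",W)):
    for k in("tray","scale_platform"):
      for d in cut_out(k,p)[:2]:
        ys,xs=np.nonzero(d["region"]);P=onz(p,np.c_[xs,ys],78)[:,:2];c,sz,an=cv2.minAreaRect(P.astype(np.float32));print(n,k,round(d["confidence"],2),np.round(c,1),np.round(sz,1),round(an,1))
# tablet
for n,p in(("T",T),("S",S)):
    for k,z in(("tablet",18),("kickstand_foot",95)):
        for d in cut_out(k,p)[:2]:
            ys,xs=np.nonzero(d["region"]);P=onz(p,np.c_[xs,ys],z)[:,:2];c,sz,an=cv2.minAreaRect(P.astype(np.float32));print(n,k,round(d["confidence"],2),np.round(c,1),np.round(sz,1),round(an,1))
A=rectify(T,54,410,600,-385,-195);B=rectify(W,54,410,600,-385,-195)
C=rectify(T,12,360,550,205,395)
cv2.imwrite("pics/r5.png",cv2.resize(np.hstack([A,B,C]),None,fx=.7,fy=.7,interpolation=cv2.INTER_AREA))
E
```

```text
13.4667 [ 517.2 -178.   338.8] [-3.141e+00 -1.000e-03  1.693e+00]
T scale_platform 0.93 [ 202.1 -410.3] [209.9  41.2] 3.9
S tray 0.69 [ 510.2 -306.1] [ 77.5 125.7] 6.6
S scale_platform 0.76 [ 186.3 -371. ] [200.4 209.1] 4.9
S scale_platform 0.74 [ 475.4 -331. ] [152.3 150.4] 7.1
W tray 0.73 [ 514.4 -256.9] [63.6 59.2] 6.6
W scale_platform 0.81 [ 324.3 -220.9] [24.8 30.7] 71.8
W scale_platform 0.71 [ 496.2 -243.5] [130.2  94.5] 7.5
T tablet 0.81 [474.4 296. ] [170.  195.5] 18.6
T kickstand_foot 0.98 [490.3 297.3] [66.5 86. ] 20.1
T kickstand_foot 0.22 [ 619.4 -323.8] [22.7 10.2] 63.2
S tablet 0.82 [481.7 314.3] [202.3 262.3] 14.9
S kickstand_foot 0.81 [481.3 254.2] [171.5  59.5] 58.9
S kickstand_foot 0.26 [360.2 226.9] [50.2 20.7] 76.4
```

View pics/r5.png

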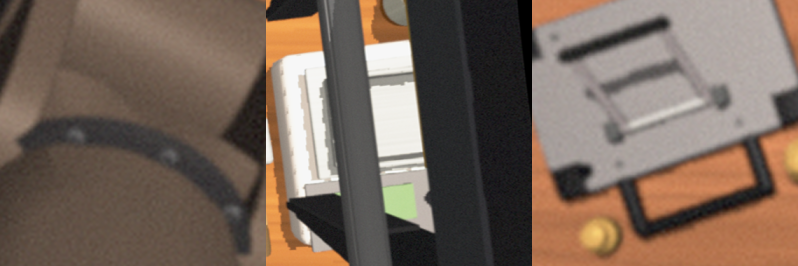

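The tray sits on the platform with a margin all round (left gap ≈ 8 mm in the wrist view). The handle bar centre is measured at ≈ (401,271): in the right panel the bar runs (643,230)–(770,188). I go over it.

>>> move_arm:
  commands:
    - [[-0.243,0.944,-0.08],0.16,-0.32]
    - [[-0.243,0.944,-0.08],0.16,-0.32]
    - [[-0.243,0.944,-0.08],0.16,-0.32]
    - [[-0.243,0.944,-0.08],0.16,-0.32]
    - [[-0.243,0.944,-0.08],0.16,-0.32]
    - [[-0.243,0.944,-0.08],0.16,-0.32]
    - [[-0.243,0.944,-0.08],0.16,-0.32]
    - [[-0.243,0.944,-0.08],0.16,-0.32]
    - [[-0.243,0.944,-0.08],0.16,-0.32]
    - [[-0.243,0.944,-0.08],0.16,-0.32]
    - [[-0.243,0.944,-0.08],0.16,-0.32]
    - [[-0.243,0.944,-0.08],0.16,-0.32]
    - [[-0.243,0.944,-0.08],0.16,-0.32]
    - [[-0.243,0.944,-0.08],0.16,-0.32]
    - [[-0.243,0.944,-0.08],0.16,-0.32]
    - [[-0.243,0.944,-0.08],0.16,-0.32]
    - [[0,0,0],0,-0.32]
    - [[0,0,0],0,-0.32]

```text
t: 15.62
eef_pos: [400.6, 272.2, 299.5]
tcp_rot: [-3.141, 0.0, 1.898]
ft_force: [0.1, -0.2, 0.7]
opening: 0.342
grip_force: 0.0
```

```bash
python3 - <<'E'
from h import *
from scipy.ndimage import median_filter
W=read_camera("wrist");T=read_camera("top");s=env.state();print(s["t"],s["eef_pos"].round(1),s["tcp_rot"].round(3))
# profile of dark pixels along tablet x at z=12, at several y offsets from tool centre
a=0.325;x=np.array([-np.cos(a),-np.sin(a)]);y=np.array([-x[1],x[0]])
c=np.array([400.8,271.])
u=np.arange(-45,30,1.)
for n,p in(("W",W),("T",T)):
  for v in(-30,-20,-10,0,10,20,30):
    P=c+u[:,None]*x+v*y; px=proj(p,np.c_[P,np.full(len(u),12)]).astype(np.float32)
    g=cv2.remap(p["image"],px[:,0].reshape(-1,1),px[:,1].reshape(-1,1),cv2.INTER_LINEAR)[:,0].max(1)
    print(n,v,px[45].round(),"dark u:",u[g<65].astype(int).tolist()[-24:])
# tray check with arm away
for d in cut_out("tray",T)[:2]:
    ys,xs=np.nonzero(d["region"]);P=onz(T,np.c_[xs,ys],78)[:,:2];q,sz,an=cv2.minAreaRect(P.astype(np.float32));print("tray",round(d["confidence"],2),np.round(q,1),np.round(sz,1),round(an,1))
A=rectify(T,54,440,590,-370,-220);cv2.imwrite("pics/tray_r.png",A)
E
```

```text
15.7167 [401.1 270.8 299.6] [-3.141  0.     1.896]
W -30 [319. 197.] dark u: [-5, -4, -3, -2, -1, 0, 1, 2, 3, 4, 5]
W -20 [319. 212.] dark u: [-5, -4, -3, -2, -1, 0, 1, 2, 3, 4, 5]
W -10 [319. 227.] dark u: [-5, -4, -3, -2, -1, 0, 1, 2, 3, 4, 5]
W 0 [318. 242.] dark u: [-5, -4, -3, -1, 0, 1, 2, 3, 4, 5]
W 10 [318. 256.] dark u: [-5, -4, -3, 1, 2, 3, 4, 5]
W 20 [318. 270.] dark u: [-5, -4, -3, 1, 2, 3, 4, 5]
W 30 [318. 284.] dark u: [-39, -38, -37, -36, -35, -34, -33, -32, -31, -30, -29, -28, -5, -4, -3, 1, 2, 3, 4, 5, 26, 27, 28, 29]
T -30 [168. 284.] dark u: [6, 7, 8, 9, 10, 11, 12, 13, 14, 15, 16, 17, 18, 19, 20, 21, 22, 23, 24, 25, 26, 27, 28, 29]
T -20 [172. 282.] dark u: [6, 7, 8, 9, 10, 11, 12, 13, 14, 15, 16, 17, 18, 19, 20, 21, 22, 23, 24, 25, 26, 27, 28, 29]
T -10 [177. 281.] dark u: [-5, -4, -3, -2, -1, 0, 1, 2, 3, 4, 5, 6]
T 0 [181. 279.] dark u: [-3, -2, -1, 0, 1, 2, 3, 4, 5]
T 10 [185. 278.] dark u: [-4, -3, -2, -1, 0, 1, 2, 3, 4, 5]
T 20 [190. 276.] dark u: [-3, -2, -1, 0, 1, 2, 3, 4, 5]
T 30 [194. 274.] dark u: [-3, -2, -1, 0, 1, 2, 3, 4, 5]
tray 0.76 [ 516.8 -290.8] [ 66.9 115.9] 5.6
```

Measured in the wrist view, the bar is centred in the fingers to within a millimetre. Descend, grip, and start the tilt-up arc about the lower edge.

>>> move_arm:
  commands:
    - [[0,0,-1],0,-0.32]
    - [[0,0,-1],0,-0.32]
    - [[0,0,-1],0,-0.32]
    - [[0,0,-0.5],0,-0.32]
    - [[0,0,0],0,-0.32]
    - [[0,0,0],0,-0.9]
    - [[0,0,0],0,-0.9]
    - [[0,0,0],0,-0.9]
    - [[0,0,0],0,-0.9]
    - [[0,0,0],0,-0.9]
    - [[0.057,0.019,0.4],0,-0.9]
    - [[0.057,0.019,0.4],0,-0.9]
    - [[0.11,0.038,0.39],0,-0.9]
    - [[0.11,0.038,0.39],0,-0.9]
    - [[0,0,0],0,-0.9]
    - [[0,0,0],0,-0.9]

```text
t: 17.1
eef_pos: [411.0, 274.7, 242.5]
tcp_rot: [3.14, -0.0, 1.896]
ft_force: [1.7, 0.3, -3.5]
opening: 0.114
grip_force: 30.0
```

```bash
python3 - <<'E'
from h import *
s=env.state();print(s["ft_force"].round(2),s["moment"].round(3),s["opening"])
S=read_camera("side")
for k in("tablet","cup","stamp"):
    for d in cut_out(k,S)[:1]:
        ys,xs=np.nonzero(d["region"]);print(k,d["confidence"],d["at"],xs.min(),xs.max(),ys.min(),ys.max())
a=0.325;x=np.array([-np.cos(a),-np.sin(a)]);y=np.array([-x[1],x[0]])
e=np.array([400.8,271.])-162*x
print("predicted lower corners px",proj(S,[[*(e-95*y),0],[*(e+95*y),0]]).round(),"bar ends",proj(S,[[*(s["eef_pos"][:2]+v*y),s["eef_pos"][2]-182] for v in(-47,47)]).round())
I=cv2.resize(S["image"][110:230,210:370,::-1],None,fx=5,fy=5,interpolation=cv2.INTER_CUBIC);cv2.imwrite("pics/hold.png",I)
E
```

```text
[ 1.67  0.31 -3.45] [ 0.026 -0.146  0.028] 0.1144828542897451
tablet 0.97 [291.3, 176.6] 252 326 144 197
cup 0.91 [332.9, 172.9] 327 343 162 184
stamp 0.55 [367.1, 348.2] 331 429 311 384
predicted lower corners px [[287. 163.]
 [326. 192.]] bar ends [[253. 170.]
 [272. 186.]]
```

>>> move_arm:
  commands:
    - [[0.167,0.056,0.366],0,-0.9]
    - [[0.167,0.056,0.366],0,-0.9]
    - [[0.217,0.073,0.335],0,-0.9]
    - [[0.217,0.073,0.335],0,-0.9]
    - [[0.262,0.088,0.3],0,-0.9]
    - [[0.262,0.088,0.3],0,-0.9]
    - [[0.3,0.1,0.25],0,-0.9]
    - [[0.3,0.1,0.25],0,-0.9]
    - [[0,0,0],0,-0.9]
    - [[0,0,0],0,-0.9]
    - [[0,0,0],0,-0.9]

```text
t: 18.22
eef_pos: [467.3, 293.5, 316.3]
tcp_rot: [-3.14, 0.0, 1.895]
ft_force: [1.3, 0.7, -2.1]
opening: 0.117
grip_force: 30.0
```

```bash
cat > tilt.py <<'E'
from h import *
from scipy.optimize import minimize_scalar
s=env.state();print("t",s["t"],s["eef_pos"].round(1),"yaw",s["tcp_rot"][2].round(3),s["ft_force"].round(2),s["moment"].round(3),s["opening"].round(3))
# tilt: project tablet outline (about bar, in tool yaw frame) into the side view and match to the network's mask
S=read_camera("side");d=cut_out("tablet",S)[0];m=d["region"]
b=s["eef_pos"]-[0,0,182];w=s["tcp_rot"][2]-np.pi/2;h=np.array([np.cos(w),np.sin(w),0]);yy=np.array([np.sin(w),-np.cos(w),0]);Z=np.array([0,0,1.])
def frame(f): x=-np.cos(f)*h+np.sin(f)*Z; z=np.cos(f)*Z+np.sin(f)*h; return x,z   # f=0 lying, pi/2 hanging
def pts(f,P,bz=0):
    x,z=frame(f);P=np.array(P,float);return b+[0,0,bz]+(P[:,:1]-100)*x+P[:,1:2]*yy+(P[:,2:]-12)*z
B=[[a,c,e] for a in(-62,62) for c in(-95,95) for e in(0,18)]
H=[[a,c,e] for a in(60,106) for c in(-53,53) for e in(6,18)]
def iou(f,bz=0):
    q=np.zeros(m.shape,np.uint8)
    for G in(B,): cv2.fillConvexPoly(q,cv2.convexHull(proj(S,pts(f,G,bz)).round().astype(np.int32)),1)
    for G in(H,): cv2.fillConvexPoly(q,cv2.convexHull(proj(S,pts(f,G,bz)).round().astype(np.int32)),1)
    return (m&(q>0)).sum()/(m|(q>0)).sum()
fs=np.arange(0,2.6,.02);I=[iou(f) for f in fs];k=int(np.argmax(I));f=fs[k]
r=[iou(f,bz) for bz in(-4,0,4)]
print("conf",d["confidence"],"tilt f",f.round(2),"iou",round(I[k],3),"near",[(fs[j].round(2),round(I[j],3)) for j in range(max(k-6,0),min(k+7,len(fs)),3)])
for n,P in(("edge_screen",[[-62,0,0]]),("edge_back",[[-62,0,18]]),("foot",[[28-85*np.cos(1),0,24+85*np.sin(1)]])): print(n,pts(f,P)[0].round(1))
E
python3 tilt.py
```

```text
Traceback (most recent call last):
  File "tilt.py", line 3, in <module>
    s=env.state();print("t",s["t"],s["eef_pos"].round(1),"yaw",s["tcp_rot"][2].round(3),s["ft_force"].round(2),s["moment"].round(3),s["opening"].round(3))
                                                                                                                                    ^^^^^^^^^^^^^^^^^^
AttributeError: 'float' object has no attribute 'round'
```

```bash
sed -i 's/s\["opening"\].round(3)/round(s["opening"],3)/' tilt.py; python3 tilt.py
```

```text
t 18.2167 [467.3 293.5 316.3] yaw 1.895 [ 1.32  0.69 -2.11] [-0.062  0.025 -0.017] 0.117
conf 0.88 tilt f 0.88 iou 0.548 near [(np.float64(0.76), np.float64(0.281)), (np.float64(0.82), np.float64(0.38)), (np.float64(0.88), np.float64(0.548)), (np.float64(0.94), np.float64(0.424)), (np.float64(1.0), np.float64(0.308))]
edge_screen [556.3 323.5   1.8]
edge_back [569.5 327.9  13.2]
foot [599.5 338.   96.6]
```

Tilt 0.88 rad, pivoting cleanly with little load on the hand. I continue to upright.

>>> move_arm:
  commands:
    - [[0.33,0.112,0.2],0,-0.9]
    - [[0.33,0.112,0.2],0,-0.9]
    - [[0.36,0.12,0.15],0,-0.9]
    - [[0.36,0.12,0.15],0,-0.9]
    - [[0.375,0.126,0.09],0,-0.9]
    - [[0.375,0.126,0.09],0,-0.9]
    - [[0.38,0.129,0.03],0,-0.9]
    - [[0.38,0.129,0.03],0,-0.9]
    - [[0,0,0],0,-0.9]
    - [[0,0,0],0,-0.9]

```text
t: 19.15
eef_pos: [555.3, 323.2, 348.3]
tcp_rot: [3.135, -0.001, 1.895]
ft_force: [-1.2, -0.8, 20.9]
opening: 0.122
grip_force: 30.0
```

```bash
python3 tilt.py
```

```text
t 19.15 [555.3 323.2 348.3] yaw 1.895 [-1.24 -0.78 20.92] [-0.117  0.117  0.08 ] 0.122
conf 0.92 tilt f 1.44 iou 0.788 near [(np.float64(1.32), np.float64(0.635)), (np.float64(1.38), np.float64(0.728)), (np.float64(1.44), np.float64(0.788)), (np.float64(1.5), np.float64(0.731)), (np.float64(1.56), np.float64(0.646))]
edge_screen [564.1 326.2   4.1]
edge_back [581.  331.9   6.5]
foot [648.4 354.6  60.3]
```

Almost upright (f ≈ 1.44) and its lower edge is pressing the counter lightly. I lift straight up and let it hang.

>>> move_arm:
  commands:
    - [[0,0,0.3],0,-0.9]
    - [[0,0,0.7],0,-0.9]
    - [[0,0,1],0,-0.9]
    - [[0,0,0.7],0,-0.9]
    - [[0,0,0.3],0,-0.9]
    - [[0,0,0],0,-0.9]
    - [[0,0,0],0,-0.9]

```text
t: 19.83
eef_pos: [554.2, 322.8, 434.0]
tcp_rot: [-3.14, 0.0, 1.896]
ft_force: [-0.5, -0.3, -6.5]
opening: 0.119
grip_force: 30.0
```

```bash
python3 tilt.py
```

```text
t 19.8333 [554.2 322.8 434. ] yaw 1.896 [-0.5  -0.27 -6.48] [-0.114  0.118 -0.006] 0.119
conf 0.97 tilt f 1.5 iou 0.804 near [(np.float64(1.38), np.float64(0.672)), (np.float64(1.44), np.float64(0.765)), (np.float64(1.5), np.float64(0.804)), (np.float64(1.56), np.float64(0.738)), (np.float64(1.62), np.float64(0.665))]
edge_screen [553.7 322.6  89.6]
edge_back [570.8 328.4  90.9]
foot [641.1 352.1 140.3]
```

Hanging near vertical (f = 1.5). I carry it over the mat, turning it square on the way.

>>> move_arm:
  commands:
    - [[-0.05,-0.325,0],-0.142,-0.9]
    - [[-0.106,-0.649,0],-0.285,-0.9]
    - [[-0.106,-0.649,0],-0.285,-0.9]
    - [[-0.106,-0.649,0],-0.285,-0.9]
    - [[-0.106,-0.649,0],-0.285,-0.9]
    - [[-0.106,-0.649,0],-0.285,-0.9]
    - [[-0.106,-0.649,0],-0.285,-0.9]
    - [[-0.106,-0.649,0],-0.285,-0.9]
    - [[-0.106,-0.649,0],-0.285,-0.9]
    - [[-0.106,-0.649,0],-0.285,-0.9]
    - [[-0.106,-0.649,0],-0.285,-0.9]
    - [[-0.106,-0.649,0],-0.285,-0.9]
    - [[-0.106,-0.649,0],-0.285,-0.9]
    - [[-0.106,-0.649,0],-0.285,-0.9]
    - [[-0.106,-0.649,0],-0.285,-0.9]
    - [[-0.106,-0.649,0],-0.285,-0.9]
    - [[-0.05,-0.325,0],-0.142,-0.9]
    - [[0,0,0],0,-0.9]
    - [[0,0,0],0,-0.9]

```text
t: 21.52
eef_pos: [503.7, 11.0, 435.0]
tcp_rot: [-3.141, -0.0, 1.53]
ft_force: [-0.2, 0.3, -6.0]
opening: 0.119
grip_force: 30.0
```

```bash
python3 tilt.py; python3 - <<'E'
from h import *
T=read_camera("top");m=[d for d in cut_out("mat",T)]
for d in m[:2]:
    ys,xs=np.nonzero(d["region"]);P=onz(T,np.c_[xs,ys],3)[:,:2];c,sz,an=cv2.minAreaRect(P.astype(np.float32));print("mat",round(d["confidence"],2),np.round(c,1),np.round(sz,1),round(an,1))
E
```

```text
t 21.5167 [503.7  11.  435. ] yaw 1.53 [-0.17  0.34 -6.03] [-0.031  0.111 -0.058] 0.119
conf 0.87 tilt f 1.46 iou 0.733 near [(np.float64(1.34), np.float64(0.439)), (np.float64(1.4), np.float64(0.589)), (np.float64(1.46), np.float64(0.733)), (np.float64(1.52), np.float64(0.65)), (np.float64(1.58), np.float64(0.541))]
edge_screen [509.6  10.8  90.6]
edge_back [527.5  10.1  92.6]
foot [599.6   7.1 145. ]
```

>>> move_arm:
  commands:
    - [[-0.06,0,-0.4],0,-0.9]
    - [[-0.06,0,-0.7],0,-0.9]
    - [[0,0,-0.7],0,-0.9]
    - [[0,0,-0.5],0,-0.9]
    - [[0,0,-0.3],0,-0.9]
    - [[0,0,-0.05],0,-0.9]
    - [[0,0,-0.05],0,-0.9]
    - [[0,0,0],0,-0.9]
    - [[0,0,0],0,-0.9]

```text
t: 22.47
eef_pos: [500.4, 11.4, 355.1]
tcp_rot: [3.14, 0.0, 1.531]
ft_force: [-0.4, -0.4, -4.8]
opening: 0.117
grip_force: 30.0
```

>>> move_arm:
  commands:
    - [[0,0,-0.05],0,-0.9]
    - [[0,0,-0.05],0,-0.9]
    - [[0,0,0],0,-0.9]

```text
t: 22.72
eef_pos: [500.3, 11.3, 351.6]
tcp_rot: [3.141, 0.0, 1.531]
ft_force: [0.5, -0.4, -3.5]
opening: 0.116
grip_force: 30.0
```

>>> move_arm:
  commands:
    - [[0,0,-0.05],0,-0.9]
    - [[0,0,0],0,-0.9]

```text
t: 22.88
eef_pos: [500.8, 11.3, 351.5]
tcp_rot: [3.137, 0.0, 1.531]
ft_force: [-0.3, -0.3, 11.2]
opening: 0.115
grip_force: 30.0
```

>>> move_arm:
  commands:
    - [[0,0,-0.05],0,-0.9]
    - [[0,0,0],0,-0.9]

```text
t: 23.05
eef_pos: [501.3, 11.3, 351.3]
tcp_rot: [3.133, 0.0, 1.531]
ft_force: [-0.4, 1.3, 24.9]
opening: 0.12
grip_force: 30.0
```

Lower edge has touched down (24.9 N up). Now I lean it back by moving the bar away from the robot over the resting edge.

>>> move_arm:
  commands:
    - [[0.2,-0.01,0.03],0,-0.9]
    - [[0.3,-0.01,0],0,-0.9]
    - [[0.3,-0.01,0],0,-0.9]
    - [[0.3,-0.01,0],0,-0.9]
    - [[0.3,-0.01,0],0,-0.9]
    - [[0.2,-0.01,0],0,-0.9]
    - [[0,0,0],0,-0.9]
    - [[0,0,0],0,-0.9]

```text
t: 23.72
eef_pos: [548.4, 9.5, 349.1]
tcp_rot: [3.141, 0.0, 1.531]
ft_force: [-0.1, 0.8, 1.4]
opening: 0.117
grip_force: 30.0
```

```bash
sed -i 's/\[0,0,182\]/[0,0,186]/' tilt.py; python3 tilt.py
```

```text
t 23.7167 [548.4   9.5 349.1] yaw 1.531 [-0.15  0.78  1.41] [-0.153  0.193  0.059] 0.117
conf 0.92 tilt f 1.76 iou 0.836 near [(np.float64(1.64), np.float64(0.659)), (np.float64(1.7), np.float64(0.77)), (np.float64(1.76), np.float64(0.836)), (np.float64(1.82), np.float64(0.731)), (np.float64(1.88), np.float64(0.656))]
edge_screen [506.2  11.2   6.3]
edge_back [523.9  10.5   2.9]
foot [608.2   7.1  31.6]
```

>>> move_arm:
  commands:
    - [[0.2,-0.01,-0.04],0,-0.9]
    - [[0.2,-0.01,-0.04],0,-0.9]
    - [[0.19,-0.01,-0.04],0,-0.9]
    - [[0.17,-0.01,-0.05],0,-0.9]
    - [[0.17,-0.01,-0.05],0,-0.9]
    - [[0.17,-0.01,-0.06],0,-0.9]
    - [[0.13,0,-0.05],0,-0.9]
    - [[0.1,0,-0.04],0,-0.9]
    - [[0,0,0],0,-0.9]
    - [[0,0,0],0,-0.9]

```text
t: 24.65
eef_pos: [588.1, 7.7, 337.9]
tcp_rot: [-3.141, 0.0, 1.531]
ft_force: [-0.7, -0.3, -1.7]
opening: 0.117
grip_force: 30.0
```

```bash
python3 tilt.py
```

```text
t 24.65 [588.1   7.7 337.9] yaw 1.531 [-0.68 -0.32 -1.66] [-0.255  0.329 -0.001] 0.117Traceback (most recent call last):
  File "tilt.py", line 5, in <module>
    S=read_camera("side");d=cut_out("tablet",S)[0];m=d["region"]
                            ~~~~~~~~~~~~~~~~~~~^^^
IndexError: list index out of range
```

>>> move_arm:
  commands:
    - [[0.06,0,-0.03],0,-0.9]
    - [[0.06,0,-0.03],0,-0.9]
    - [[0,0,0],0,-0.9]
    - [[0,0,0],0,-0.9]

```text
t: 25.08
eef_pos: [591.6, 7.8, 336.4]
tcp_rot: [-3.141, 0.0, 1.531]
ft_force: [-3.3, -0.9, 3.3]
opening: 0.117
grip_force: 30.0
```

```bash
python3 tilt.py
```

```text
t 25.0833 [591.6   7.8 336.4] yaw 1.531 [-3.3  -0.87  3.3 ] [-0.212  1.015  0.061] 0.117
conf 0.97 tilt f 2.02 iou 0.855 near [(np.float64(1.9), np.float64(0.69)), (np.float64(1.96), np.float64(0.776)), (np.float64(2.02), np.float64(0.855)), (np.float64(2.08), np.float64(0.821)), (np.float64(2.14), np.float64(0.753))]
edge_screen [510.5  11.    9.6]
edge_back [526.7  10.4   1.8]
foot [615.6   6.8   7.9]
```

Contact is felt (−3.3 N in x, +3.3 N in z), with tilt f = 2.02 and the foot on the mat. I release gently and rise.

>>> move_arm:
  commands:
    - [[0,0,0],0,-0.7]
    - [[0,0,0],0,-0.6]
    - [[0,0,0],0,-0.45]
    - [[0,0,0],0,-0.32]
    - [[0,0,0],0,-0.32]
    - [[0,0,0.2],0,-0.32]
    - [[0,0,0.5],0,-0.32]
    - [[0,0,0.8],0,-0.32]
    - [[0,0,1],0,-0.32]
    - [[0,0,1],0,-0.32]
    - [[0,0,1],0,-0.32]
    - [[0,0.9,0.3],0,-0.32]
    - [[0,1,0],0,-0.32]
    - [[0,1,0],0,-0.32]
    - [[0,1,0],0,-0.32]
    - [[0,1,0],0,-0.32]
    - [[0,1,0],0,-0.32]
    - [[0,1,0],0,-0.32]
    - [[0,0,0],0,-0.32]
    - [[0,0,0],0,-0.32]

```text
t: 26.85
eef_pos: [591.4, 216.1, 480.5]
tcp_rot: [3.141, -0.0, 1.533]
ft_force: [-0.6, 0.6, 0.2]
opening: 0.34
grip_force: 0.0
```

```bash
python3 - <<'E'
from h import *
s=env.state();print(s["t"],s["eef_pos"].round(1),s["ft_force"].round(1))
T=read_camera("top");S=read_camera("side")
for n,p,z in(("T",T,78),("S",S,78)):
    for k in("tray","scale_platform"):
      for d in cut_out(k,p)[:2]:
        ys,xs=np.nonzero(d["region"]);P=onz(p,np.c_[xs,ys],z)[:,:2];c,sz,an=cv2.minAreaRect(P.astype(np.float32));print(n,k,round(d["confidence"],2),np.round(c,1),np.round(sz,1),round(an,1))
A=rectify(T,50,410,600,-385,-195)  # tray/scale
B=rectify(S,50,410,600,-385,-195)
C=cv2.resize(T["image"][140:260,220:380,::-1],(400,300),interpolation=cv2.INTER_CUBIC)
D=cv2.resize(S["image"][180:300,280:440,::-1],(400,300),interpolation=cv2.INTER_CUBIC)
z=lambda im:cv2.copyMakeBorder(cv2.resize(im,(300,300)),0,0,50,50,cv2.BORDER_CONSTANT)
cv2.imwrite("pics/fin.png",np.vstack([np.hstack([z(A),z(B)]),np.hstack([C,D])]))
E
```

```text
26.85 [591.4 216.1 480.5] [-0.6  0.6  0.2]
T tray 0.87 [ 516.3 -290.5] [ 64.7 114.8] 6.7
T scale_platform 0.8 [ 494.5 -277.5] [147.5 150.4] 7.4
T scale_platform 0.62 [ 195.7 -327.6] [212.2 206.4] 4.5
S tray 0.59 [ 511.4 -305. ] [ 76.  122.1] 6.3
S scale_platform 0.71 [ 475.2 -331. ] [152.3 151.7] 6.8
S scale_platform 0.69 [ 186.2 -371.3] [200. 209.] 4.8
```

View pics/fin.png

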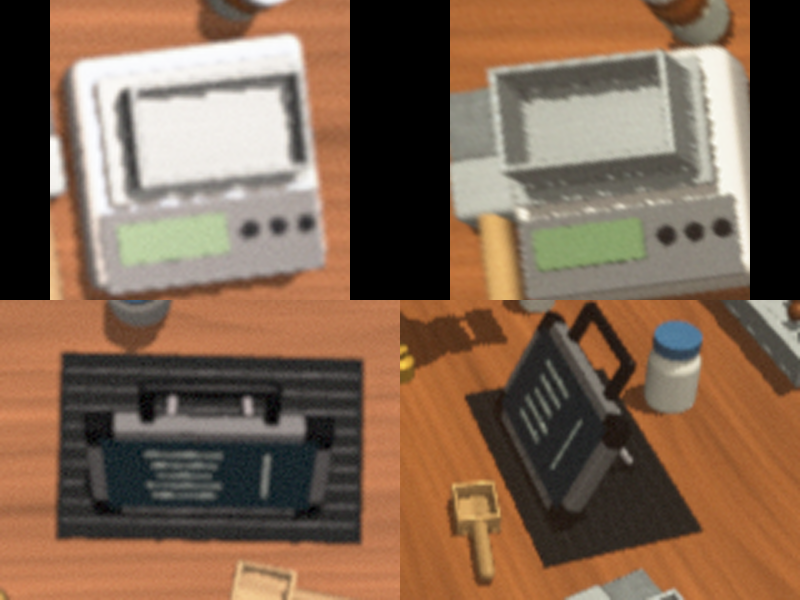

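The final view shows the tray centred on the platform with roughly 8–10 mm margins. The tablet stands square on the mat with its screen to the robot, (210,460) in the top crop, whole on the mat, and the arm is clear. I hand in.

```bash
python3 -c "
from cell import env
print(env.job_done())"
```

```text
the job is handed in; nothing more can be done
None
```

The job is handed in, though no verdict came back: the tray is centred on the smaller scale, the tablet stands on its unfolded kickstand, square on the mat with its screen to the robot, and nothing else on the counter appears to have been disturbed.

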